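# Turn the hex key over and lever the last lid bolt of a pressure vessel tight

### The arm

A 6-joint arm with a two-finger parallel gripper is mounted at the origin on the work surface; the furniture and walls round the work are solid. World frame = base frame: x ahead of the robot, y to its left, z up, the work surface at z = 0. Lengths are in m, angles in rad, forces in N, time in s.
With the tool pointing down it reaches from about 0.425 to 0.925 m from the base axis. Payload 12.5 kg.
Tool frame: the origin (TCP) lies on the centre line of the jaws, within the pads' length; the fingertips stand 22 mm ahead of it and the grasp point (between the pads) lies 3 mm ahead of it (r.tcp_to_tips is the distance from the TCP to the fingertips, in m); z points along the fingers, y is the line along which they close (so a half turn about z gives the same grasp; the last joint's range is limited). The gripper opens to 85 mm and grips with 20 to 120 N. Pads are 22 mm wide; open, the fingers measure 114 mm over their backs; the gripper's body (76 mm by 85 mm) begins 54 mm behind the grasp point. The pads swing forward as they close: fully open they stand 13 mm farther back than shut.
Start: joints at [1.119, 0.491, 1.559, -0, 1.092, -0.106], TCP at [0.212, 0.588, 0.253] pointing down, gripper open.
Joint ranges: [-3.1, 3.1], [-0.84, 2.19], [0.05, 2.79], [-1.13, 4.28], [0.06, 2.93], [-2.69, 2.69]. Speed limits (rad/s): [2.22, 2.22, 2.79, 3.14, 3.14, 3.14].

### API

Orientations are given as a unit quaternion [x, y, z, w].
In Python, from rig import readout, cams, job_done, r gives the robot as it stands. The module is installed in compiled form; this text tells all that it offers.
- The arm moves only by the tool move_arm, never from a script. Its argument "targets" is a list of rows, each a list of 7 numbers: the opening, from 0 (shut) to 1 (fully open), then the shift along the tool's x, y, z in m, then the turn, a rotation vector about the tool's x, y, z in degrees. A call has 1 to 8 rows; each row is the pose to reach, as a shift and turn from the pose commanded when the call began, along the tool's axes at that moment; what a row does not reach only later rows make up. A row lasts 1/10 s, in which the tool goes at most 50 mm and 8.59 degrees, less where a joint would pass 70% of its speed; a pose out of reach is approached as far as the arm can. A call with a gripper value outside its range is refused whole. The fingers move at their own pace and stop on an object; "squeeze" is the grip in N (left out, the last holds). Time passes only in rows, so rows that repeat a pose let the fingers close. It gives the time, the measured TCP pose, the force, the opening and the grip force at its end, in the units of the state.
- readout.get_obs(): the state, without advancing time (a new reading comes with each control period).
- cams.grab_frame(name): name is "scene" or "top" or "wrist"; returns the picture (480x640x3 uint8, red, green, blue); there is no depth.
- cams.camera_model(name): a dict with "camera_matrix" (3x3 intrinsics, pixels), "k1" (the pictures are not rectified: a ray, as slopes to the right and down, at radius r is drawn at 1 + k1 r^2 times it, then the intrinsics apply), "rvec" (rotation vector, rad) and "tvec" (3), from world to camera coordinates, as OpenCV has them. Camera axes: x right, y down, z forward; pixel columns grow to the right and rows downward; lengths in m; the calibration is good to about 2 mm. A picture is of the moment at which its call begins: read the wrist's pose just before it. camera_model takes no time and is no camera call; for the wrist camera it gives the pose at the moment of the call.
- job_done(): hands the job in; it is judged then, once.
The state is a dict: "time_s": time; "qpos": joint angles; "qvel": joint speeds; "joint_torque": joint torques, N m; "tool_pos": TCP position; "tool_rot": TCP orientation; "ft_force": force on the tool from outside, world axes, zero at the start; "ft_torque": the same for the moment, N m; "grip_width": finger opening in m; "finger_force": force on a finger pad.
Only numpy, scipy, OpenCV 4.12 (cv2) and the standard library are available. Lean on these libraries where they do the work, as an engineer would, in place of code of your own. Each camera call takes 0.05 s, during which the arm holds its last target. There are 200 camera calls.

### The job

The hex key stands by its long arm in the one lid bolt of the small pressure vessel that is only run down, not tight. Draw it out, turn it over so that its short arm goes fully down into the same bolt's socket, and lever the long arm clockwise (seen from above) until the bolt comes up solid and is nipped up to about 1 N m, without overtightening it. Feel the key into the socket gently rather than ramming it, keep the fingers from knocking the vessel, leave the glassware and the old seal ring where they are, and leave the key seated in the bolt, hands off.

Things in the scene. Friction and masses are not known exactly. Their poses are not given: they have to be found in the camera images.
- hex_key: L-shaped steel hex key, 14 mm across flats, 0.24 kg, loose. Arms 140 mm and 56 mm long over the outside of the bend. Origin: centre of the long arm's free end. x runs along the long arm from the bend to that end; -z runs along the short arm from the bend to its end; y is square to both, and two flats of both arms face +-y, so that is where to pinch it. At the start it stands in the bolt, long arm down.
- long_arm_middle (a point): point on the long arm's centre line, 66.5 mm from its free end and from the bend point; axes as the hex key's. The key balances 18 mm from here towards the bend.
- key_bend (a point): point where the centre lines of the two arms meet: 133 mm from the long arm's end, 49 mm from the short arm's end; axes as the hex key's
- short_arm_end (a point): centre of the short arm's free end face; axes as the hex key's. Either end fits the socket in six ways, 60 degrees apart.
- socket_mouth (a point): centre of the mouth of the loose bolt's hexagon socket, at the top of its head (29 mm wide, 18 mm tall). z up out of the socket, which is 16 mm deep, with about 0.5 mm play all round and 4 degrees in turning. It turns with the bolt: the key fits when its upper arm lies along this x axis or a multiple of 60 degrees from it.
- bolt (a joint): the loose bolt's angle, rad; grows as it is turned clockwise seen from above. Starts 0.5 to 1.1 rad short. Below 0 it turns stiffly, at about 0.5 N m (4.5 N pushed at the long arm 112 mm from the bolt's axis). At 0 the lid meets its seat: the bolt turns no further, comes up solid, and stays where it is left.
- bolt_twist (a joint): how far the torque on the loose bolt twists its shank elastically, rad, clockwise positive, 18 N m per rad; 0 when let go. About 0.028 while the bolt turns. Nipped up well at 0.8 to 1.2 N m (7 to 11 N at 112 mm); under 0.65 N m it is not tight, over 0.1 rad (1.8 N m, 16 N at 112 mm) it is overtightened.
- vessel: small steel pressure vessel, fixed, 193 mm across. Origin: centre of its foot on the bench, z up. Its lid's face is 103 mm up; on it, on a 74 mm radius, stand six black cap screws with socket heads, tops 123.5 mm up, the loose one on the -x side, the other five tight; low plugs in the middle (top 119 mm). Right of it a metal beam runs along the bench at y = -0.335, from 416 to 464 mm up: keep wrists off it.
- conical_flask: conical glass flask, 92 mm wide, 124 mm tall, on the bench to the left of the vessel; leave it alone
- old_seal: the worn-out white seal ring, 156 mm across, 4.5 mm thick, lying flat on the bench at the right; leave it alone
- beaker_400: glass beaker, 114 mm wide, 142 mm tall, behind the vessel; leave it alone
- cylinder_25: stoppered glass measuring cylinder, 191 mm tall, behind the vessel; leave it alone

How it is judged:
By the outcome, as a careful person would: the job done as asked, in the order asked, and still so for the second after the job is handed in, with the robot touching nothing.
It also fails if it takes over 61 s, if anything falls off the work surface, if the arm or the gripper's body presses on something with over 40 N, if the wrist force passes 120 N, or if a joint passes its speed limit or range.

## Working session

There is one attempt and no reset: what is moved stays moved. The work goes in short steps, Python scripts to look and compute and a tool call to move; the robot and the scene stay as the last step left them, time stands still between calls to the robot, and variables do not carry over. Pictures are saved under pics/ and viewed, at most 10 in all, crops included, and the job is handed in when it is done.

Besides the shell and the picture viewer there is one more tool, called after ">>>" as name(argument=value, ...), one argument or row to a line, values as JSON. move_arm: Moves the arm, as the interface text tells. Its arguments: {"type":"object","properties":{"targets":{"type":"array"},"squeeze":{"type":"number"}},"required":["targets"]}

```bash
mkdir -p pics; cat > h.py <<'E'
import numpy as np, cv2
from scipy.spatial.transform import Rotation as R
from rig import readout, cams, job_done, r
def cm(n):
    m=cams.camera_model(n); K=np.array(m["camera_matrix"],float); k1=m["k1"]
    Rm=R.from_rotvec(np.ravel(m["rvec"])).as_matrix(); t=np.ravel(m["tvec"]).astype(float)
    return K,k1,Rm,t
def ray(M,u,v):
    K,k1,Rm,t=M; p=np.linalg.inv(K)@[u,v,1]; d=p[:2].copy()
    for _ in range(30): d=p[:2]/(1+k1*(d@d))
    w=Rm.T@[d[0],d[1],1]; return -Rm.T@t, w/np.linalg.norm(w)
def plane(M,u,v,z):
    c,w=ray(M,u,v); return c+w*(z-c[2])/w[2]
def tri(M1,p1,M2,p2):
    c1,a=ray(M1,*p1); c2,b=ray(M2,*p2)
    s=np.linalg.lstsq(np.c_[a,-b],c2-c1,rcond=None)[0]; P,Q=c1+s[0]*a,c2+s[1]*b
    return (P+Q)/2, np.linalg.norm(P-Q)
def proj(M,P):
    K,k1,Rm,t=M; c=Rm@np.array(P)+t; d=c[:2]/c[2]; d=d*(1+k1*(d@d)); return (K@[d[0],d[1],1])[:2]
def snap(n,f):
    M=cm(n); im=cams.grab_frame(n)[:,:,::-1].copy(); cv2.imwrite(f"pics/{f}.png",im); return M,im
def st():
    o=readout.get_obs(); print(round(o["time_s"],2),np.round(o["tool_pos"],4),np.round(o["tool_rot"],4),np.round(o["ft_force"],1),np.round(o["ft_torque"],2),round(float(o["grip_width"]),4),o["finger_force"],np.round(o["qpos"],2)); return o
E
python3 - <<'E'
from h import *
st()
for n in("scene","top","wrist"):
    M,im=snap(n,n+"0"); print(n,-M[2].T@M[3],M[0][0,0],M[1])
E
```

```text
0.0 [0.2117 0.5878 0.2527] [ 1.720e-01  9.851e-01 -6.000e-04 -2.000e-04] [-0.4  0.   0.1] [ 0.07 -0.05  0.02] 0.0855 0.0 [ 1.12  0.49  1.56 -0.    1.09 -0.11]
scene [ 0.46049675 -1.01038766  0.75486775] 565.3165392980284 -0.11985218414993612
top [ 0.43072129 -0.08333842  1.30666726] 506.42090415778085 -0.11225045067896973
wrist [0.14023312 0.61351025 0.37316918] 385.9831188295327 -0.07993995815877614
```

View pics/scene0.png

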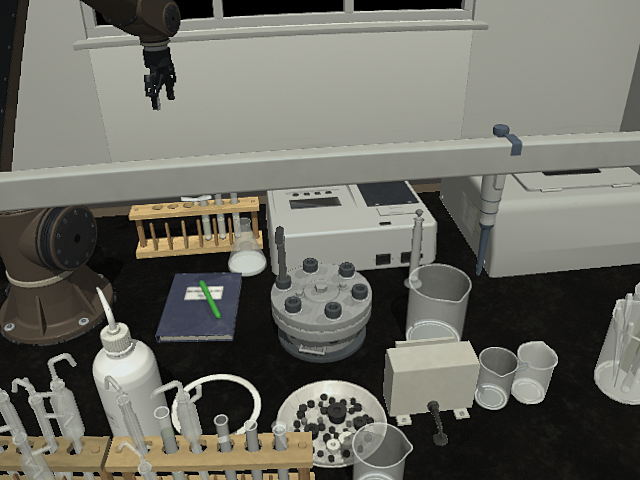

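View pics/top0.png

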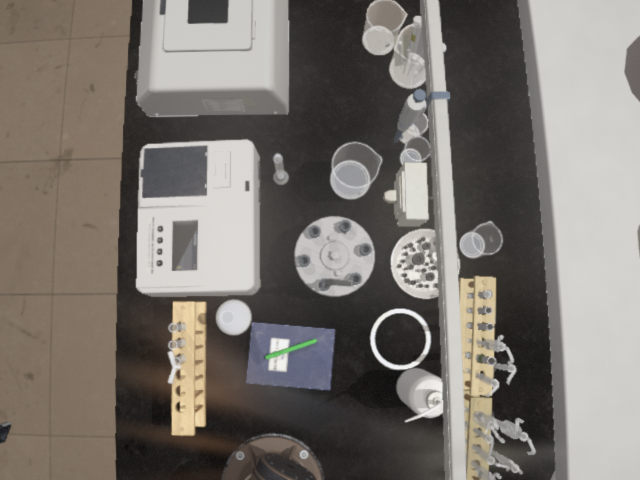

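The scene view shows the key standing at about (281,230)–(284,288) on the vessel's robot-side bolt. In the top view the vessel centre is near (335,256) and the key near (340,283). I'll enlarge both.

```bash
python3 - <<'E'
from h import *
a=cv2.imread("pics/top0.png")[205:305,285:385]; b=cv2.imread("pics/scene0.png")[215:335,250:390]
A=cv2.resize(a,(400,400),interpolation=cv2.INTER_CUBIC); B=cv2.resize(b,(400,343),interpolation=cv2.INTER_CUBIC)
c=np.zeros((400,800,3),np.uint8); c[:,:400]=A; c[:343,400:]=B; cv2.imwrite("pics/crop0.png",cv2.convertScaleAbs(c,alpha=1.5,beta=10))
M=cm("top"); print("vessel c lid",plane(M,335,256,.103),"bolt?",plane(M,326,284,.12))
S=cm("scene")
E
```

```text
vessel c lid [ 0.56319783 -0.1627073   0.103     ] bolt? [ 0.49571424 -0.13884013  0.12      ]
```

View pics/crop0.png

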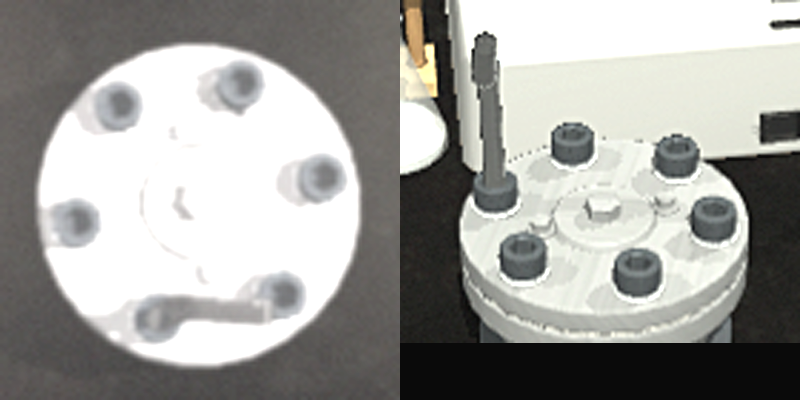

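The crop shows the key's foot in the bolt at top-view pixel (324,284.5). The short arm points image-right (world −y) and ends near (352,282.5). I'll plan an approach from +y, tilted 30° below horizontal, so the flip is a 90° turn about the pinch axis.

```bash
cat >> h.py <<'E'
def tilt(a,psi):
    """tool pose: z=cos a*d+sin a*down, d horizontal at azimuth psi (deg); y = d x up-> +x side"""
    a,psi=np.radians([a,psi]); d=np.array([np.cos(psi),np.sin(psi),0]); dn=np.array([0,0,-1.])
    z=np.cos(a)*d+np.sin(a)*dn; y=np.cross(dn,d)*1.0  # d=-Y -> (-Z)x(-Y)=-X
    y=-y; return np.c_[np.cross(y,z),y,z]
def go(P,Rt,cur=None):
    o=readout.get_obs(); p,q=(np.array(o["tool_pos"]),R.from_quat(o["tool_rot"])) if cur is None else cur
    s=q.inv().apply(np.array(P)-p); w=(q.inv()*R.from_matrix(Rt)).as_rotvec(degrees=True)
    print("shift",np.round(s,4),"rot",np.round(w,1),"rows",round(max(np.linalg.norm(s)/.05,np.linalg.norm(w)/8.59),1))
E
python3 - <<'E'
from h import *
T=cm("top"); S=cm("scene")
im=cv2.imread("pics/top0.png")
b=plane(T,324.2,284.5,.1235); e=plane(T,351.7,282.5,.245); k=plane(T,327,281.8,.2475)
print("bolt",b,"end",e,"bend?",k)
c=plane(T,335,256,.103); print(c)
print("scene proj: bolt",proj(S,b),"end",proj(S,e))
print("pred top of bend",proj(T,[b[0],b[1],.2405]),proj(T,[b[0],b[1]-.049,.2405]))
Rt=tilt(90,-90); print(Rt); go([.5,.1,.36],Rt)
E
```

```text
bolt [ 0.49443511 -0.13444375  0.1235    ] end [ 0.49096818 -0.18709272  0.245     ] bend? [ 0.49329135 -0.13507356  0.2475    ]
[ 0.56319783 -0.1627073   0.103     ]
scene proj: bolt [283.194717  276.3563685] end [279.91329661 236.82753072]
pred top of bend [326.53135319 281.46205507] [349.72569916 281.01619178]
[[-6.12323400e-17  1.00000000e+00  3.74939946e-33]
 [ 1.00000000e+00  6.12323400e-17 -6.12323400e-17]
 [-6.12323400e-17  0.00000000e+00 -1.00000000e+00]]
shift [-0.4365 -0.3614 -0.1069] rot [-0.   0.  70.2] rows 11.5
```

>>> move_arm(
  targets=[
    [1,-0.2,-0.15,-0.1,0,0,35],
    [1,-0.2,-0.15,-0.1,0,0,35],
    [1,-0.3,-0.25,-0.107,0,0,50],
    [1,-0.437,-0.361,-0.107,0,0,70],
    [1,-0.437,-0.361,-0.107,0,0,70],
    [1,-0.437,-0.361,-0.107,0,0,70],
    [1,-0.437,-0.361,-0.107,0,0,70],
    [1,-0.437,-0.361,-0.107,0,0,70],
  ],
)

```text
time_s: 0.95
tool_pos: [0.4118, 0.2521, 0.3362]
tool_rot: [0.7, 0.714, 0.0, 0.0]
ft_force: [1.2, 0.8, 0.1]
grip_width: 0.0853
finger_force: 0.0
```

```bash
python3 - <<'E'
from h import *
st()
g=np.array([.4944,-.1344,.176]); Rt=tilt(30,-93.8); print("down"); go([.5,.1,.33],tilt(90,-93.8)); print("pre"); go(g-Rt[:,2]*.123,Rt)
E
```

```text
0.95 [0.4118 0.2521 0.3362] [7.003e-01 7.138e-01 1.000e-04 0.000e+00] [1.2 0.8 0.1] [ 0.02 -0.05  0.02] 0.0853 0.0 [0.41 0.2  1.78 0.   1.16 0.39]
down
shift [-0.1537  0.0853  0.0062] rot [ 0.  -0.   4.9] rows 3.5
pre
shift [-0.2819  0.0843  0.0987] rot [  2.6 -60.    4.4] rows 7.0
```

>>> move_arm(
  targets=[
    [1,-0.05,0.02,0.0,0,-8,0],
    [1,-0.1,0.04,0.0,0,-17,1],
    [1,-0.15,0.06,0.02,1,-25,2],
    [1,-0.2,0.07,0.03,1,-34,2],
    [1,-0.24,0.084,0.04,2,-42,3],
    [1,-0.28,0.084,0.05,2.6,-51,4],
    [1,-0.28,0.084,0.05,2.6,-60,4.4],
    [1,-0.28,0.084,0.05,2.6,-60,4.4],
  ],
)

```text
time_s: 1.75
tool_pos: [0.5019, -0.0241, 0.2838]
tool_rot: [0.629, 0.594, -0.367, 0.342]
ft_force: [-0.0, 0.9, -0.9]
grip_width: 0.0856
finger_force: 0.0
```

```bash
python3 - <<'E'
from h import *
st(); snap("wrist","w1")
g=np.array([.4944,-.1344,.176]); Rt=tilt(30,-93.8);  print("pre"); go(g-Rt[:,2]*.123,Rt)
E
```

```text
1.75 [ 0.5019 -0.0241  0.2838] [ 0.629   0.5937 -0.3671  0.3423] [-0.   0.9 -0.9] [ 0.41 -0.06  0.03] 0.0856 0.0 [ 0.21  0.49  1.85 -1.01  1.4   0.78]
pre
shift [ 0.0382 -0.0002  0.0275] rot [0.2 0.  0.4] rows 0.9
```

View pics/w1.png

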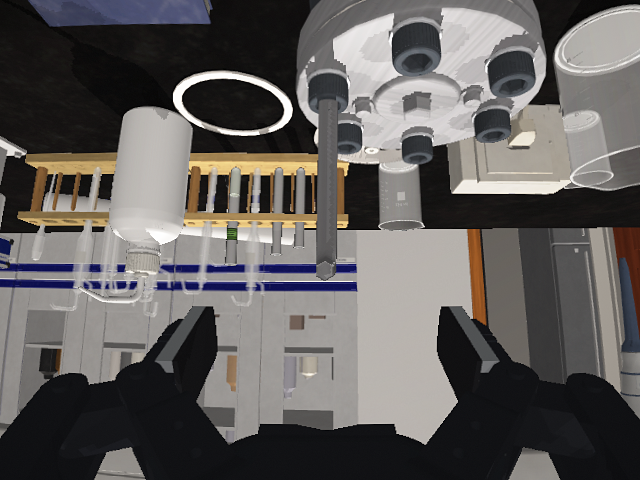

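The wrist view shows the key from +y: its foot is at about (328,90), its bend at (326,268), and it sits left of the jaw centre. I'll check my bolt estimate against its edges.

```bash
python3 - <<'E'
from h import *
W=cm("wrist"); im=cv2.imread("pics/w1.png"); T=cm("top")
b=np.array([.4944,-.1344])
for z in(.15,.19,.23):
    p=proj(W,[*b,z]); v=int(p[1]); row=im[v,290:365].astype(int).sum(1); gr=np.abs(np.diff(row)); 
    i=np.sort(np.argsort(gr)[-6:]+290); print(z,np.round(p,1),i,gr[i-290])
print("bend outer",proj(W,[*b,.2475]))
# flange rim in top: bright lid ellipse fit
g=cv2.cvtColor(cv2.imread("pics/top0.png"),cv2.COLOR_BGR2GRAY)[205:305,285:385]
m=(g>100).astype(np.uint8); c=max(cv2.findContours(m,0,1)[0],key=cv2.contourArea); h=cv2.convexHull(c); (x,y),(A,B),_=cv2.fitEllipse(h); print("lid",x+285,y+205,A,B,plane(T,x+285,y+205,.103))
E
```

```text
0.15 [324.6 139.4] [313 317 318 336 361 362] [613 266 139  85 407 127]
0.19 [324.2 192.3] [290 295 304 311 313 316] [214 222 185 229 174 199]
0.23 [323.9 249.2] [315 332 335 336 337 356] [186  33 108 235  39  41]
bend outer [323.76064772 275.25721009]
lid 334.2176971435547 255.78639221191406 80.50341796875 80.89517211914062 [ 0.56374472 -0.16084434  0.103     ]
```

```bash
python3 - <<'E'
from h import *
st()
g=np.array([.4963,-.133,.177]); Rt=tilt(38,-93.8)
go(g-Rt[:,2]*.063,Rt); go(g-Rt[:,2]*.003,Rt)
E
```

```text
1.8 [ 0.5022 -0.0234  0.2844] [ 0.6296  0.5945 -0.3654  0.3416] [ 0.3 -0.  -1.4] [ 0.43 -0.06 -0.02] 0.0856 0.0 [ 0.21  0.48  1.85 -1.01  1.39  0.78]
shift [0.0294 0.0013 0.0863] rot [0.2 8.  0.4] rows 1.8
shift [0.0378 0.0012 0.1457] rot [0.2 8.  0.4] rows 3.0
```

>>> move_arm(
  targets=[
    [0.7,0.015,0.001,0.04,0.2,4,0.4],
    [0.6,0.03,0.001,0.086,0.2,8,0.4],
    [0.6,0.032,0.001,0.1,0.2,8,0.4],
    [0.6,0.034,0.001,0.12,0.2,8,0.4],
    [0.6,0.036,0.001,0.135,0.2,8,0.4],
    [0.6,0.038,0.001,0.146,0.2,8,0.4],
    [0.6,0.038,0.001,0.146,0.2,8,0.4],
    [0.6,0.038,0.001,0.146,0.2,8,0.4],
  ],
)

```text
time_s: 2.6
tool_pos: [0.4975, -0.13, 0.1812]
tool_rot: [0.657, 0.613, -0.319, 0.3]
ft_force: [0.3, 0.1, 0.8]
grip_width: 0.051
finger_force: 0.0
```

```bash
python3 - <<'E'
from h import *
st(); M,im=snap("wrist","w2"); M2,im2=snap("top","t2")
g=np.array([.4963,-.133,.177]); Rt=tilt(38,-93.8); go(g-Rt[:,2]*.003,Rt)
cv2.imwrite("pics/c2.png",np.hstack([cv2.resize(im,(480,360)),cv2.resize(im2[200:310,290:380],(295,360))]))
E
```

```text
2.6 [ 0.4975 -0.13    0.1812] [ 0.6573  0.6132 -0.3193  0.2999] [0.3 0.1 0.8] [ 0.42 -0.07 -0.01] 0.051 0.0 [-0.02  0.57  1.99 -1.13  1.05  0.88]
shift [ 0.0013 -0.001   0.0022] rot [ 0.  -0.  -0.2] rows 0.1
```

View pics/c2.png

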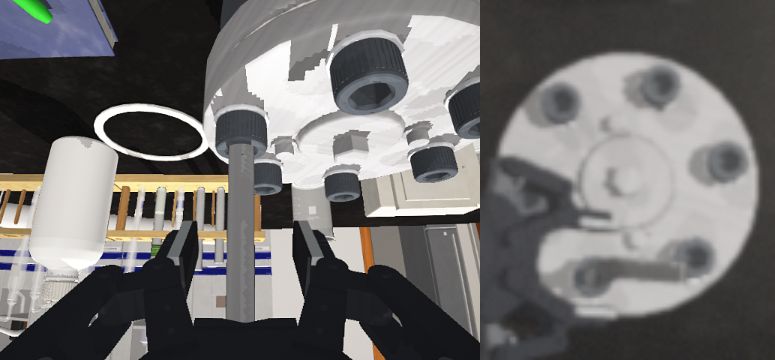

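The key is between the jaws, but joint 4 sits on its limit (−1.13). I'll steepen the tilt to 45° and grip a little higher.

```bash
python3 - <<'E'
from h import *
g=np.array([.4963,-.133,.186]); Rt=tilt(45,-93.8); go(g-Rt[:,2]*.003,Rt)
E
```

```text
shift [-0.0061 -0.001  -0.0033] rot [ 0.1  7.  -0.2] rows 0.8
```

>>> move_arm(
  targets=[
    [0.6,-0.003,-0.001,-0.002,0,3.5,0],
    [0.6,-0.006,-0.001,-0.003,0,7,0],
    [0.6,-0.006,-0.001,-0.003,0,7,0],
    [0.6,-0.006,-0.001,-0.003,0,7,0],
  ],
)

```text
time_s: 3.1
tool_pos: [0.4961, -0.1315, 0.1878]
tool_rot: [0.675, 0.63, -0.279, 0.262]
ft_force: [-0.6, 0.9, -0.7]
grip_width: 0.0515
finger_force: 0.0
```

```bash
python3 - <<'E'
from h import *
st(); g=np.array([.4963,-.133,.186]); Rt=tilt(45,-93.8); go(g-Rt[:,2]*.003,Rt)
E
```

```text
3.1 [ 0.4961 -0.1315  0.1878] [ 0.6755  0.63   -0.2791  0.2624] [-0.6  0.9 -0.7] [ 0.35 -0.05  0.06] 0.0515 0.0 [-0.06  0.52  1.98 -1.03  0.97  0.76]
shift [ 0.0002  0.0003 -0.0007] rot [ 0.   0.1 -0.2] rows 0.0
```

Good. Close gently, then firm up.

>>> move_arm(
  targets=[
    [0.15,0,0,0,0,0,0],
    [0.05,0,0,0,0,0,0],
    [0.05,0,0,0,0,0,0],
    [0.05,0,0,0,0,0,0],
    [0.05,0,0,0,0,0,0],
    [0.05,0,0,0,0,0,0],
  ],
  squeeze=30,
)

```text
time_s: 3.7
tool_pos: [0.4959, -0.1315, 0.1871]
tool_rot: [0.676, 0.63, -0.279, 0.261]
ft_force: [-1.9, 3.1, -2.4]
grip_width: 0.0128
finger_force: 32.0
```

```bash
python3 - <<'E'
from h import *
st()
E
```

```text
3.7 [ 0.4959 -0.1315  0.1871] [ 0.6756  0.6305 -0.2789  0.2614] [-1.9  3.1 -2.4] [ 0.92  0.14 -0.18] 0.0128 32.02156628103694 [-0.07  0.52  1.98 -1.03  0.97  0.76]
```

>>> move_arm(
  targets=[
    [0.05,0,0,0,0,0,0],
    [0.05,-0.0035,0,-0.0035,0,0,0],
    [0.05,-0.007,0,-0.007,0,0,0],
    [0.05,-0.012,0,-0.012,0,0,0],
    [0.05,-0.018,0,-0.018,0,0,0],
    [0.05,-0.026,0,-0.026,0,0,0],
    [0.05,-0.034,0,-0.034,0,0,0],
    [0.05,-0.042,0,-0.042,0,0,0],
  ],
  squeeze=80,
)

```text
time_s: 4.5
tool_pos: [0.496, -0.1317, 0.248]
tool_rot: [0.676, 0.63, -0.279, 0.262]
ft_force: [-0.7, -0.1, -3.1]
grip_width: 0.0122
finger_force: 78.2
```

```bash
python3 - <<'E'
from h import *
st(); M,im=snap("wrist","w3"); cv2.imwrite("pics/c3.png",cv2.resize(im,(560,420)))
E
```

```text
4.5 [ 0.496  -0.1317  0.248 ] [ 0.6756  0.6303 -0.2787  0.2619] [-0.7 -0.1 -3.1] [ 0.6  -0.02  0.03] 0.0122 78.24414125061594 [-0.07  0.42  1.92 -0.95  1.05  0.61]
```

View pics/c3.png

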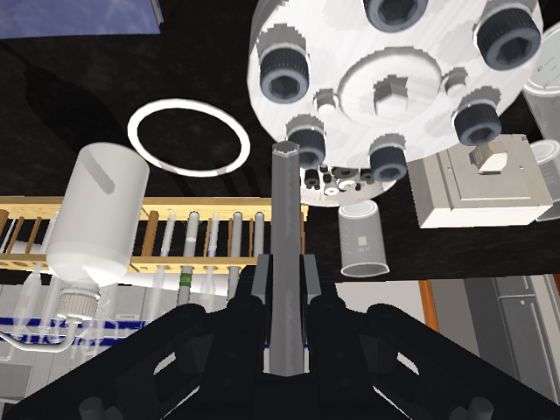

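The key is out. The wrist view shows the loose bolt's empty socket near full-frame pixel (329,95) and the key's free end near (328,168). I'll enlarge that area to measure both.

```bash
python3 - <<'E'
from h import *
im=cv2.imread("pics/w3.png")[55:185,280:380]; im=cv2.convertScaleAbs(im,alpha=1.8)
cv2.imwrite("pics/c4.png",cv2.resize(im,None,fx=4.5,fy=4.5,interpolation=cv2.INTER_CUBIC))
E
```

```text
(no output)
```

View pics/c4.png

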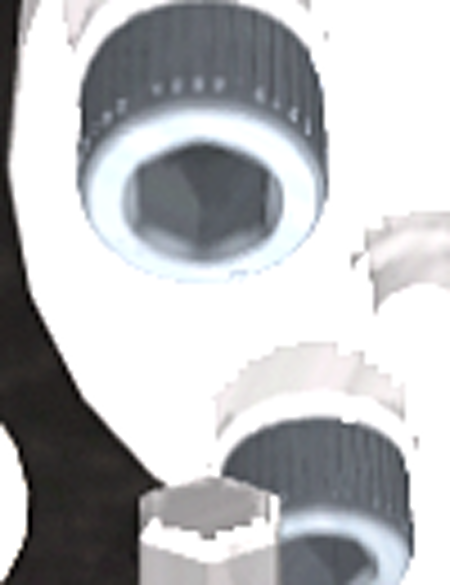

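The socket hexagon is centred at crop (204,198), full-frame (324.9,98.6), with two flats facing along the jaw axis. The key's end face is centred at crop (210,508), full-frame (326.3,167.5).

```bash
python3 - <<'E'
from h import *
o=st(); W=cm("wrist"); p=np.array(o["tool_pos"]); q=R.from_quat(o["tool_rot"]); Rt=q.as_matrix()
b=plane(W,324.9,98.6,.1235); print("bolt",b)
c,w=ray(W,326.3,167.5); s=((p-c)@Rt[:,1])/(w@Rt[:,1]) if abs(w@Rt[:,1])>.05 else None
# key end: ray at plane z_end expected: end 16mm below mouth + lift .0609
ze=.1075+(.248-.1871); e=c+w*(ze-c[2])/w[2]; print("end",e,"tool frame",Rt.T@(e-p), "tool x,y,z axes",np.round(Rt,3).tolist())
c2,w2=ray(W,324.9,98.6)
# tool y offsets; horizontal offset end-bolt
print(e-b)
# head-rim check: width
print(plane(W,*((np.array([80,192])+.5)/4.5-.5+[280,55]),.1225)-plane(W,*((np.array([327,192])+.5)/4.5-.5+[280,55]),.1225))
E
```

```text
4.55 [ 0.4964 -0.1317  0.2496] [ 0.6758  0.63   -0.2781  0.2627] [-0.4  0.6 -0.4] [ 0.54 -0.05 -0.02] 0.0127 78.25300394324586 [-0.07  0.42  1.92 -0.95  1.05  0.61]
bolt [ 0.49682991 -0.13654969  0.1235    ]
end [ 0.49733062 -0.13706417  0.1684    ] tool frame [0.05370178 0.00089872 0.06115608] tool x,y,z axes [[0.052, 0.998, -0.045], [0.705, -0.068, -0.706], [-0.707, 0.005, -0.707]]
[ 0.00050071 -0.00051449  0.0449    ]
[-0.02876809  0.00212214  0.        ]
```

```bash
python3 - <<'E'
from h import *
o=readout.get_obs(); p=np.array(o["tool_pos"]); q=R.from_quat(o["tool_rot"])
s=np.array([-.0749,.0009,.0018]); b=np.array([.4968,-.1366,.1235])
q2=q*R.from_rotvec([0,90,0],degrees=True)
P=b+[0,0,.035]-q2.apply(s); print(P, np.round(q2.as_matrix(),3).tolist()); go(P,q2.as_matrix()); go(P+[0,0,.05],q2.as_matrix())
E
```

```text
[ 0.49917319 -0.0849654   0.21274294] [[0.045, 0.998, 0.052], [0.706, -0.068, 0.705], [0.707, 0.005, -0.707]]
shift [ 0.0592 -0.0006 -0.007 ] rot [-0. 90. -0.] rows 10.5
shift [ 0.0239 -0.0004 -0.0424] rot [-0. 90. -0.] rows 10.5
```

>>> move_arm(
  targets=[
    [0.05,0.002,0,-0.01,0,8,0],
    [0.05,0.004,0,-0.02,0,16,0],
    [0.05,0.007,0,-0.03,0,24,0],
    [0.05,0.01,0,-0.038,0,32,0],
    [0.05,0.013,0,-0.042,0,40,0],
    [0.05,0.016,0,-0.042,0,48,0],
    [0.05,0.02,0,-0.042,0,56,0],
    [0.05,0.024,0,-0.042,0,64,0],
  ],
)

```text
time_s: 5.35
tool_pos: [0.4994, -0.0851, 0.2604]
tool_rot: [0.72, 0.673, 0.124, -0.113]
ft_force: [0.2, 0.5, -2.4]
grip_width: 0.0121
finger_force: 78.2
```

>>> move_arm(
  targets=[
    [0.05,0,0,0,0,8,0],
    [0.05,0,0,0,0,16,0],
    [0.05,0,0,0,0,24,0],
    [0.05,0,0,0,0,26,0],
    [0.05,0,0,0,0,26,0],
    [0.05,0,0,0,0,26,0],
  ],
)

```text
time_s: 5.95
tool_pos: [0.4991, -0.0849, 0.2597]
tool_rot: [0.675, 0.631, 0.279, -0.26]
ft_force: [-0.0, -0.4, -1.8]
grip_width: 0.0123
finger_force: 78.2
```

```bash
python3 - <<'E'
from h import *
o=st(); p=np.array(o["tool_pos"]); q=R.from_quat(o["tool_rot"])
s=np.array([-.0749,.0009,.0018]); print("short end",p+q.apply(s))
T,t=snap("top","t5"); S,c=snap("scene","s5"); W,w=snap("wrist","w5")
a=cv2.resize(t[205:305,285:385],(400,400),interpolation=cv2.INTER_CUBIC); b=cv2.resize(c[190:310,240:360],(400,400),interpolation=cv2.INTER_CUBIC)
cv2.imwrite("pics/c5.png",cv2.convertScaleAbs(np.hstack([a,b]),alpha=1.4))
E
```

```text
5.95 [ 0.4991 -0.0849  0.2597] [ 0.6751  0.6314  0.2794 -0.2598] [-0.  -0.4 -1.8] [-0.55  0.02  0.01] 0.0123 78.18777472071815 [-0.59  0.46  1.82  0.67  1.38 -0.84]
short end [ 0.49660609 -0.13665267  0.20555534]
```

View pics/c5.png

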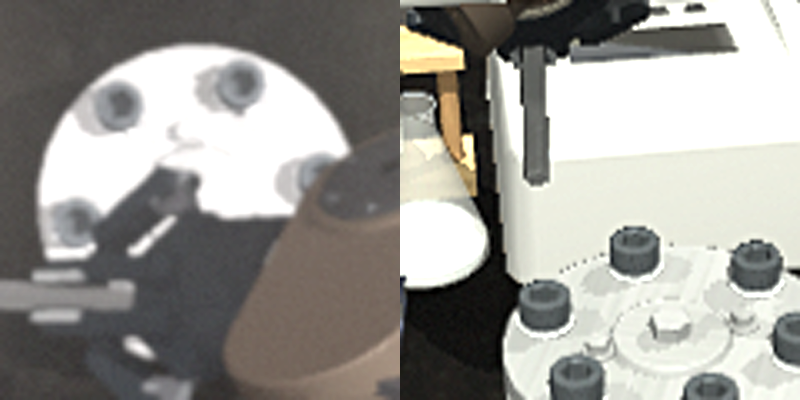

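The key is turned over. In the scene view the short arm hangs with its end at about (281.1,243.4), and the socket is at about (283.5,277.4).

```bash
python3 - <<'E'
from h import *
S=cm("scene"); o=readout.get_obs(); p=np.array(o["tool_pos"]); q=R.from_quat(o["tool_rot"])
e=p+q.apply([-.0749,.0009,.0018]); b=np.array([.4968,-.1366,.1235])
print("end pred",proj(S,e),"bolt pred",proj(S,b), "1mm x", proj(S,b+[.001,0,0])-proj(S,b),"1mm y",proj(S,b+[0,.001,0])-proj(S,b))
g=cv2.cvtColor(cv2.imread("pics/s5.png"),cv2.COLOR_BGR2GRAY).astype(int)
for v in(215,225,235,240): print(v,g[v,270:292])
for v in range(236,250): print(v,g[v,277:286].tolist())
print(g[277,265:302],g[272:290,283])
go(e*0+p+[0,0,b[2]+.006-e[2]]+np.r_[(b-e)[:2],0],q.as_matrix())
E
```

```text
end pred [282.2708649  240.17409623] bolt pred [284.51870052 276.90670376] 1mm x [ 0.52374394 -0.04566046] 1mm y [-0.04045426 -0.30543825]
215 [156 205 204 202 206 213  30  70  70  70  69  68  61  93 220 205 202 202
 202 201 202 202]
225 [121 146 186 207 202 209 211  55  72  78  78  77  77  62  67 219 205 203
 203 203 204 202]
235 [100 124 134 148 180 211 218  55  70  74  76  83  77  66 105 249 232 229
 228 228 228 227]
240 [100 111 124 136 148 159 162  43  73  78  77  85  82  72  89 185 173 171
 171 171 170 172]
236 [53, 72, 75, 75, 82, 77, 66, 103, 249]
237 [41, 73, 77, 75, 78, 73, 68, 97, 223]
238 [45, 74, 75, 74, 81, 76, 68, 89, 195]
239 [47, 73, 74, 75, 81, 79, 68, 87, 182]
240 [43, 73, 78, 77, 85, 82, 72, 89, 185]
241 [31, 80, 86, 89, 95, 81, 76, 89, 184]
242 [33, 91, 82, 82, 71, 72, 77, 91, 184]
243 [76, 70, 68, 70, 72, 67, 60, 87, 182]
244 [168, 98, 56, 64, 64, 64, 103, 112, 177]
245 [166, 169, 88, 103, 101, 107, 186, 178, 174]
246 [161, 168, 177, 183, 181, 179, 175, 172, 170]
247 [159, 164, 170, 173, 172, 172, 170, 170, 170]
248 [159, 163, 167, 170, 170, 172, 170, 170, 170]
249 [158, 162, 166, 171, 171, 171, 170, 169, 170]
[  9  14  15  13  13  11  12  11   7   9  20  80  94  85  57  63  56  59
  61  59  59  59  67  84  83  78 174 171 168 164 149 154 153 147 149 148
 148] [170 159  77  83  64  61  60  60  68  95  90  67  66  67  68  63  51 106]
shift [-0.0542 -0.0002  0.0538] rot [ 0.  0. -0.] rows 1.5
```

```bash
python3 - <<'E'
from h import *
for f in("w3","w5"):
    g=cv2.cvtColor(cv2.imread(f"pics/{f}.png"),cv2.COLOR_BGR2GRAY).astype(int); print(f)
    print(g[150:185,326].tolist()); print(g[150:185,318].tolist()); print(g[200,305:350].tolist()); print(g[260,305:350].tolist())
E
```

```text
w3
[247, 243, 237, 233, 231, 221, 192, 142, 123, 162, 133, 97, 94, 87, 86, 87, 88, 87, 89, 89, 90, 88, 87, 85, 79, 188, 194, 161, 157, 161, 113, 109, 109, 108, 109]
[237, 237, 237, 237, 235, 231, 225, 225, 226, 228, 230, 229, 174, 107, 88, 86, 84, 86, 86, 87, 87, 83, 123, 216, 172, 147, 148, 135, 103, 101, 101, 101, 102, 102, 102]
[24, 21, 22, 13, 9, 43, 96, 103, 103, 105, 104, 102, 102, 101, 100, 101, 101, 102, 102, 102, 99, 107, 111, 111, 112, 112, 110, 105, 101, 101, 102, 103, 105, 106, 106, 106, 95, 117, 255, 253, 249, 251, 255, 134, 11]
[21, 20, 20, 18, 37, 94, 103, 102, 104, 106, 103, 102, 101, 100, 100, 99, 101, 99, 101, 100, 99, 106, 110, 111, 111, 111, 109, 103, 99, 99, 99, 100, 102, 103, 104, 105, 104, 107, 76, 105, 109, 109, 45, 21, 24]
w5
[241, 241, 242, 242, 241, 241, 242, 242, 243, 249, 176, 82, 71, 73, 74, 74, 75, 76, 75, 76, 78, 76, 76, 75, 75, 75, 78, 96, 95, 94, 100, 108, 110, 101, 88]
[241, 241, 241, 241, 242, 241, 241, 242, 242, 242, 242, 245, 251, 179, 137, 88, 72, 73, 74, 76, 75, 76, 76, 77, 98, 104, 103, 103, 125, 122, 89, 87, 88, 88, 87]
[242, 242, 242, 243, 250, 140, 72, 85, 88, 90, 90, 89, 88, 87, 87, 87, 87, 88, 87, 87, 87, 86, 87, 87, 87, 87, 87, 87, 87, 87, 87, 87, 95, 97, 95, 93, 145, 69, 244, 246, 242, 242, 242, 242, 242]
[170, 172, 174, 182, 83, 75, 87, 88, 91, 91, 90, 88, 87, 87, 86, 85, 87, 86, 87, 87, 85, 85, 86, 85, 85, 85, 85, 86, 86, 85, 86, 94, 95, 95, 95, 96, 95, 96, 57, 179, 192, 190, 189, 189, 189]
```

Estimated and observed end and socket agree laterally. Now descend to about 6 mm above the mouth.

>>> move_arm(
  targets=[
    [0.05,-0.015,0,0.015,0,0,0],
    [0.05,-0.03,0,0.03,0,0,0],
    [0.05,-0.04,0,0.04,0,0,0],
    [0.05,-0.048,0,0.048,0,0,0],
    [0.05,-0.052,0,0.052,0,0,0],
    [0.05,-0.054,0,0.054,0,0,0],
    [0.05,-0.054,0,0.054,0,0,0],
  ],
)

```text
time_s: 6.8
tool_pos: [0.4994, -0.0851, 0.1832]
tool_rot: [0.675, 0.631, 0.281, -0.261]
ft_force: [0.4, 0.6, -2.2]
grip_width: 0.0119
finger_force: 78.2
```

```bash
python3 - <<'E'
from h import *
o=st(); p=np.array(o["tool_pos"]); q=R.from_quat(o["tool_rot"]); e=p+q.apply([-.0749,.0009,.0018]); print(e)
S,c=snap("scene","s6"); cv2.imwrite("pics/c6.png",cv2.convertScaleAbs(cv2.resize(c[225:305,240:340],(800,640)[:2],interpolation=cv2.INTER_CUBIC)[:600],alpha=1.8))
b=np.array([.4968,-.1366,.1235]);print("end",proj(S,e),"bolt",proj(S,b))
E
```

```text
6.8 [ 0.4994 -0.0851  0.1832] [ 0.6749  0.6308  0.2805 -0.2607] [ 0.4  0.6 -2.2] [-0.61  0.05  0.02] 0.0119 78.21249511674978 [-0.59  0.57  1.88  0.7   1.25 -0.95]
[ 0.49687397 -0.13670334  0.12896599]
end [284.41975852 274.60157574] bolt [284.51870052 276.90670376]
```

View pics/c6.png

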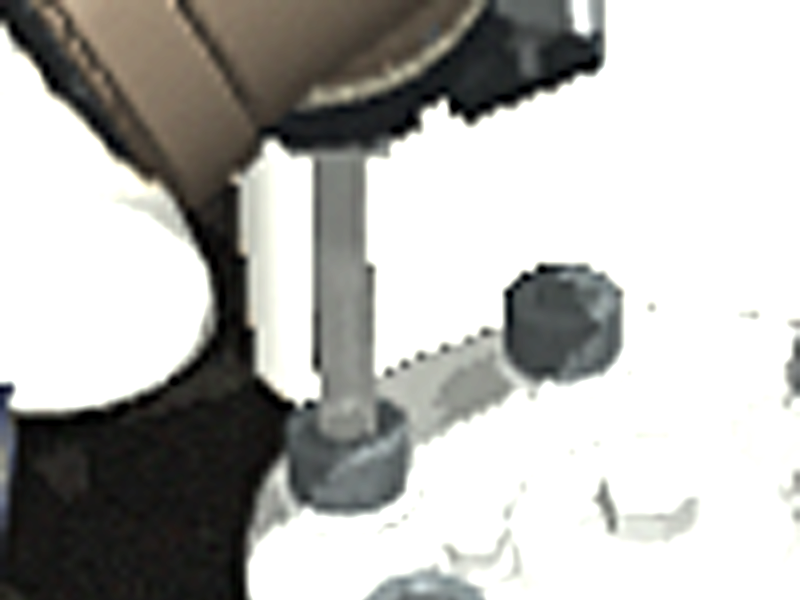

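The key end at crop (348,435) sits over the head (centre x≈349), just above the mouth. Feeling down in small steps.

>>> move_arm(
  targets=[
    [0.05,-0.0007,0,0.0007,0,0,0],
    [0.05,-0.0014,0,0.0014,0,0,0],
    [0.05,-0.0021,0,0.0021,0,0,0],
    [0.05,-0.0028,0,0.0028,0,0,0],
    [0.05,-0.0035,0,0.0035,0,0,0],
    [0.05,-0.0035,0,0.0035,0,0,0],
  ],
)

```text
time_s: 7.45
tool_pos: [0.4992, -0.0849, 0.1781]
tool_rot: [0.675, 0.631, 0.281, -0.261]
ft_force: [-0.2, 2.5, -1.9]
grip_width: 0.0121
finger_force: 78.1
```

>>> move_arm(
  targets=[
    [0.05,-0.0007,0,0.0007,0,0,0],
    [0.05,-0.0014,0,0.0014,0,0,0],
    [0.05,-0.0021,0,0.0021,0,0,0],
    [0.05,-0.0021,0,0.0021,0,0,0],
  ],
)

```text
time_s: 7.85
tool_pos: [0.4993, -0.0849, 0.1752]
tool_rot: [0.675, 0.631, 0.281, -0.261]
ft_force: [-0.4, 3.4, -0.5]
grip_width: 0.0119
finger_force: 78.1
```

```bash
python3 - <<'E'
from h import *
o=st(); p=np.array(o["tool_pos"]); q=R.from_quat(o["tool_rot"]); e=p+q.apply([-.0749,.0009,.0018]); print(e)
E
```

```text
7.85 [ 0.4993 -0.0849  0.1752] [ 0.6748  0.6307  0.2806 -0.261 ] [-0.4  3.4 -0.5] [0.16 0.11 0.01] 0.0119 78.06844176258892 [-0.59  0.58  1.89  0.71  1.23 -0.96]
[ 0.49672055 -0.13645793  0.12086279]
```

Slight contact in +y, so yield 0.6 mm that way and go on down.

>>> move_arm(
  targets=[
    [0.05,0.0004,0,0.0004,0,0,0],
    [0.05,0.0004,0,0.0004,0,0,0],
    [0.05,-0.0003,0,0.0011,0,0,0],
    [0.05,-0.001,0,0.0018,0,0,0],
    [0.05,-0.001,0,0.0018,0,0,0],
  ],
)

```text
time_s: 8.35
tool_pos: [0.4993, -0.0846, 0.1731]
tool_rot: [0.675, 0.631, 0.28, -0.261]
ft_force: [-0.3, 1.6, -1.8]
grip_width: 0.0122
finger_force: 78.1
```

```bash
python3 - <<'E'
from h import *
o=st(); p=np.array(o["tool_pos"]); q=R.from_quat(o["tool_rot"]); e=p+q.apply([-.0749,.0009,.0018]); print(e)
E
```

```text
8.35 [ 0.4993 -0.0846  0.1731] [ 0.6749  0.6307  0.2805 -0.2607] [-0.3  1.6 -1.8] [-0.36  0.13  0.08] 0.0122 78.10129687422886 [-0.59  0.58  1.89  0.71  1.23 -0.97]
[ 0.49680119 -0.13616767  0.11879157]
```

>>> move_arm(
  targets=[
    [0.05,-0.0005,0,0.0009,0,0,0],
    [0.05,-0.0012,0,0.0016,0,0,0],
    [0.05,-0.0019,0,0.0023,0,0,0],
    [0.05,-0.0026,0,0.003,0,0,0],
    [0.05,-0.0033,0,0.0037,0,0,0],
    [0.05,-0.0033,0,0.0037,0,0,0],
  ],
)

```text
time_s: 8.95
tool_pos: [0.4993, -0.0842, 0.1681]
tool_rot: [0.675, 0.631, 0.28, -0.261]
ft_force: [-0.8, 0.3, -1.8]
grip_width: 0.0122
finger_force: 78.1
```

```bash
python3 - <<'E'
from h import *
o=st(); p=np.array(o["tool_pos"]); q=R.from_quat(o["tool_rot"]); e=p+q.apply([-.0749,.0009,.0018]); print(e)
E
```

```text
8.95 [ 0.4993 -0.0842  0.1681] [ 0.6749  0.6307  0.2805 -0.2608] [-0.8  0.3 -1.8] [-0.41  0.19  0.04] 0.0122 78.10079509508796 [-0.59  0.59  1.89  0.71  1.22 -0.97]
[ 0.49679103 -0.13579159  0.11386419]
```

Sliding freely. On down, watching for the bottom.

>>> move_arm(
  targets=[
    [0.05,-0.0007,0,0.0007,0,0,0],
    [0.05,-0.0014,0,0.0014,0,0,0],
    [0.05,-0.0021,0,0.0021,0,0,0],
    [0.05,-0.0028,0,0.0028,0,0,0],
    [0.05,-0.0028,0,0.0028,0,0,0],
  ],
)

```text
time_s: 9.45
tool_pos: [0.4995, -0.0835, 0.1657]
tool_rot: [0.674, 0.631, 0.282, -0.261]
ft_force: [-1.7, 7.0, 15.4]
grip_width: 0.0123
finger_force: 80.1
```

>>> move_arm(
  targets=[
    [0.05,-0.0005,0,0.0005,0,0,0],
    [0.05,-0.001,0,0.001,0,0,0],
    [0.05,-0.0014,0,0.0014,0,0,0],
    [0.05,-0.0014,0,0.0014,0,0,0],
  ],
)

```text
time_s: 9.85
tool_pos: [0.4997, -0.0827, 0.1645]
tool_rot: [0.674, 0.631, 0.282, -0.262]
ft_force: [-0.0, 10.8, 22.7]
grip_width: 0.0122
finger_force: 80.9
```

Solid at the bottom. Relieve the pressure, then open and look.

>>> move_arm(
  targets=[
    [0.05,0.0008,0,-0.0008,0,0,0],
    [0.05,0.0018,0,-0.0018,0,0,0],
    [0.05,0.0018,0,-0.0018,0,0,0],
    [0.3,0.0018,0,-0.0018,0,0,0],
    [0.35,0.0018,0,-0.0018,0,0,0],
    [0.35,0.0018,0,-0.0018,0,0,0],
    [0.35,0.0018,0,-0.0018,0,0,0],
  ],
  squeeze=30,
)

```text
time_s: 10.55
tool_pos: [0.4994, -0.0844, 0.1648]
tool_rot: [0.675, 0.631, 0.281, -0.261]
ft_force: [-0.2, -0.0, -0.1]
grip_width: 0.0297
finger_force: 0.0
```

```bash
python3 - <<'E'
from h import *
o=st(); snap("wrist","w7"); S,c=snap("scene","s7"); T,t=snap("top","t7")
W=cm("wrist"); w=cv2.imread("pics/w7.png")
for e in ([.4968+.133*np.cos(np.radians(86.1)),-.1366+.133*np.sin(np.radians(86.1)),.1565],):
    print(proj(W,e),proj(T,e),proj(S,e))
a=cv2.resize(w,(400,300)); b=cv2.resize(c[215:305,235:355],(400,300),interpolation=cv2.INTER_CUBIC); d=cv2.resize(t[230:310,280:360][:, :],(300,300),interpolation=cv2.INTER_CUBIC)
d2=np.zeros((300,800,3),np.uint8); d2[:,:300]=d; d2[:,300:700]=cv2.resize(w[90:390,120:520],(400,300))
cv2.imwrite("pics/c7.png",cv2.convertScaleAbs(np.vstack([np.hstack([a,b]),d2]),alpha=1.3))
E
```

```text
10.55 [ 0.4994 -0.0844  0.1648] [ 0.675   0.6307  0.2805 -0.2606] [-0.2 -0.  -0.1] [-0.36  0.   -0.02] 0.0297 0.0 [-0.59  0.59  1.9   0.71  1.21 -0.98]
[326.12201223 171.59474209] [267.20327218 279.69914811] [283.18083758 226.27848383]
```

View pics/c7.png

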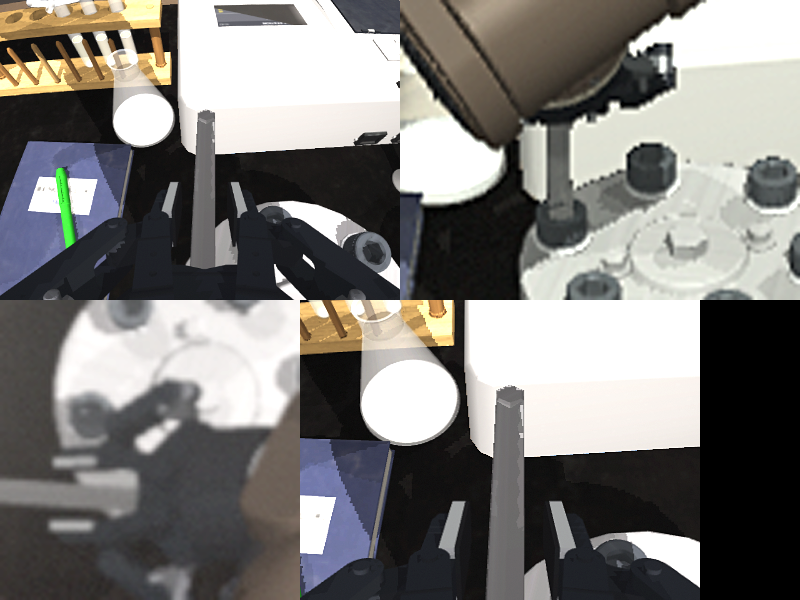

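The wrist crop shows the key's long-arm end face at about full-frame (329.5,184), and the scene crop shows the short arm in the socket. I'll turn that into a height; some droop is expected from socket play.

```bash
python3 - <<'E'
from h import *
W=cm("wrist"); c,w=ray(W,329.5,184); b=np.array([.4968,-.1366])
for L in(.131,.133,.135):
    # point on ray with horizontal distance L from bolt axis
    A=w[:2]@w[:2]; B=2*w[:2]@(c[:2]-b); C=(c[:2]-b)@(c[:2]-b)-L*L
    for s in np.roots([A,B,C]):
        if s>0: P=c+s*w; print(L,P,np.degrees(np.arctan2(*(P[:2]-b)[::-1])))
# long arm centreline in wrist picture lower: columns edges
g=cv2.cvtColor(cv2.imread("pics/w7.png"),cv2.COLOR_BGR2GRAY).astype(int)
for v in (230,300): print(g[v,300:360].tolist())
for z in(.148,.152,.1565):
    for L in(.05,.08,.11): P=[b[0]+L*np.cos(np.radians(85)),b[1]+L*np.sin(np.radians(85)),z]; print(z,L,proj(W,P))
E
```

```text
0.131 [ 0.50736314 -0.00602657  0.14920316] 85.3749518423162
0.133 [ 0.50753181 -0.00403368  0.14637929] 85.37175373064026
0.135 [ 0.50770048 -0.0020408   0.14355542] 85.36865037845284
[170, 171, 172, 174, 175, 177, 179, 179, 180, 182, 182, 184, 186, 195, 102, 78, 85, 89, 90, 88, 86, 85, 86, 86, 86, 86, 86, 86, 85, 84, 84, 85, 85, 84, 84, 84, 83, 84, 94, 96, 96, 95, 95, 72, 178, 191, 188, 188, 188, 188, 188, 188, 188, 188, 188, 188, 188, 188, 187, 188]
[14, 13, 13, 14, 13, 14, 14, 13, 12, 6, 53, 79, 90, 92, 93, 94, 94, 88, 85, 85, 84, 85, 83, 84, 84, 86, 84, 83, 83, 82, 82, 83, 82, 82, 83, 82, 82, 82, 81, 91, 93, 93, 95, 82, 36, 13, 12, 11, 13, 13, 12, 13, 15, 16, 15, 15, 14, 15, 15, 16]
0.148 0.05 [328.56899119 354.11282791]
0.148 0.08 [329.69864732 283.19690252]
0.148 0.11 [330.64816788 222.56964903]
0.152 0.05 [328.63607998 352.17927932]
0.152 0.08 [329.78486329 279.83256424]
0.152 0.11 [330.74595695 218.24095082]
0.1565 0.05 [328.71552199 349.88873895]
0.1565 0.08 [329.88645619 275.86560972]
0.1565 0.11 [330.86065611 213.15959742]
```

The arm end is at z≈0.146, drooped by socket play from a fully seated 0.1565, at azimuth 85.4°. So it is seated. Next I slide out to 105 mm radius with a steeper tool and straddle the arm.

```bash
cat >> h.py <<'E'
B=np.array([.4968,-.1366])
def lev(az,L=.105,z=.155,a=115,off=0):
    Rt=tilt(a,az-180); u=np.array([np.cos(np.radians(az)),np.sin(np.radians(az)),0])
    return np.r_[B,z]+L*u+off*Rt[:,1]-.003*Rt[:,2],Rt
def F():
    o=st(); p=np.array(o["tool_pos"]); q=R.from_quat(o["tool_rot"]); g=p+q.apply([0,0,.003]); rr=g[:2]-B; f=np.array(o["ft_force"]); az=np.degrees(np.arctan2(rr[1],rr[0]))
    y=q.as_matrix()[:,1]; print("az",az,"L",np.linalg.norm(rr),"yaw",np.degrees(np.arctan2(y[1],y[0]))+90,"F.y",f@y,"T",rr[0]*f[1]-rr[1]*f[0])
E
python3 - <<'E'
from h import *
go(*lev(85.4)); 
P,Rt=lev(85.4,off=.0035); cur=(P,R.from_matrix(Rt))
for d in(2,4,6,8,12,16,20,24):
    go(*lev(85.4-d,off=.0035),cur)
E
```

```text
shift [0.0313 0.0022 0.0414] rot [ -0.3 -20.    0.6] rows 2.3
shift [-0.0002  0.0036 -0.0001] rot [-0.8  0.   1.8] rows 0.2
shift [-0.0005  0.0072 -0.0002] rot [-1.7  0.   3.6] rows 0.5
shift [-0.0008  0.0108 -0.0004] rot [-2.5  0.   5.4] rows 0.7
shift [-0.0014  0.0144 -0.0006] rot [-3.4 -0.   7.3] rows 0.9
shift [-0.0027  0.0215 -0.0013] rot [-5.1  0.  10.9] rows 1.4
shift [-0.0045  0.0285 -0.0021] rot [-6.8  0.  14.5] rows 1.9
shift [-0.0068  0.0353 -0.0031] rot [-8.5  0.  18.1] rows 2.3
shift [-0.0094  0.0419 -0.0044] rot [-10.1   0.   21.8] rows 2.8
```

>>> move_arm(
  targets=[
    [0.35,0.006,0.0005,0.008,0,-4,0],
    [0.35,0.012,0.001,0.016,0,-8,0.2],
    [0.35,0.018,0.0015,0.025,-0.1,-12,0.4],
    [0.35,0.025,0.002,0.033,-0.2,-16,0.5],
    [0.35,0.031,0.002,0.0414,-0.3,-20,0.6],
    [0.25,0.031,0.002,0.0414,-0.3,-20,0.6],
    [0.25,0.031,0.002,0.0414,-0.3,-20,0.6],
  ],
)

```text
time_s: 11.4
tool_pos: [0.5049, -0.033, 0.1577]
tool_rot: [0.717, 0.663, 0.16, -0.147]
ft_force: [-0.2, 0.2, 0.7]
grip_width: 0.0213
finger_force: 0.0
```

```bash
python3 - <<'E'
from h import *
F(); go(*lev(85.4))
M,g=snap("wrist","w8"); g=cv2.cvtColor(g,cv2.COLOR_BGR2GRAY).astype(int)
for v in(260,300,330): print(v,g[v,270:390].tolist())
E
```

```text
11.4 [ 0.5049 -0.033   0.1577] [ 0.7168  0.6626  0.1598 -0.1473] [-0.2  0.2  0.7] [-0.19  0.04 -0.01] 0.0213 0.0 [-0.39  0.5   1.95  0.54  0.91 -0.69]
az 85.51420521189856 L 0.10518997404787607 yaw 85.48995585197896 F.y -0.18639939759635327 T 0.019640355041059352
shift [-0.0002  0.0002 -0.0001] rot [-0.  -0.1  0.1] rows 0.0
260 [20, 20, 22, 22, 21, 23, 23, 23, 23, 22, 20, 20, 22, 21, 22, 22, 25, 25, 25, 26, 26, 26, 26, 26, 26, 26, 25, 25, 17, 16, 16, 16, 17, 17, 18, 17, 17, 29, 55, 91, 95, 95, 97, 98, 91, 89, 89, 89, 88, 87, 87, 86, 84, 105, 126, 123, 103, 90, 87, 87, 87, 87, 87, 87, 87, 87, 88, 86, 97, 99, 99, 102, 60, 25, 21, 22, 20, 20, 20, 20, 20, 21, 26, 25, 27, 26, 26, 27, 22, 21, 21, 22, 21, 21, 14, 12, 11, 13, 13, 13, 12, 12, 12, 11, 13, 12, 12, 10, 12, 14, 14, 15, 16, 17, 16, 16, 15, 16, 16, 14]
300 [21, 22, 22, 21, 21, 21, 21, 20, 21, 19, 30, 97, 117, 115, 115, 114, 115, 114, 114, 115, 115, 115, 116, 121, 69, 21, 19, 20, 18, 17, 14, 12, 12, 12, 12, 10, 21, 54, 84, 89, 89, 91, 92, 90, 89, 89, 87, 87, 88, 87, 87, 87, 89, 88, 87, 86, 86, 86, 86, 86, 87, 85, 86, 87, 86, 86, 95, 98, 97, 91, 87, 88, 48, 16, 12, 13, 15, 14, 14, 14, 16, 17, 17, 16, 15, 17, 19, 19, 17, 30, 115, 117, 114, 114, 114, 114, 114, 114, 114, 115, 115, 116, 122, 45, 10, 11, 13, 15, 13, 13, 13, 12, 13, 12, 13, 13, 11, 13, 14, 15]
330 [20, 18, 15, 57, 104, 116, 114, 115, 115, 115, 114, 115, 114, 115, 115, 115, 115, 115, 104, 56, 15, 19, 18, 18, 17, 17, 17, 17, 17, 16, 13, 11, 13, 13, 10, 10, 50, 76, 86, 89, 89, 91, 90, 89, 89, 87, 87, 87, 87, 87, 87, 87, 86, 88, 86, 86, 85, 85, 86, 86, 86, 85, 85, 86, 86, 85, 86, 86, 87, 86, 87, 84, 33, 13, 13, 12, 14, 13, 13, 12, 12, 14, 13, 14, 12, 13, 17, 15, 16, 16, 19, 21, 19, 18, 12, 108, 117, 115, 115, 115, 115, 114, 115, 114, 113, 114, 114, 115, 115, 115, 95, 17, 20, 22, 23, 22, 22, 21, 23, 23]
```

>>> move_arm(
  targets=[
    [0.25,0,0.0018,0,0,0,0],
    [0.25,0,0.0036,0,0,0,0],
    [0.25,0,0.0036,0,0,0,0],
  ],
)

```text
time_s: 11.75
tool_pos: [0.5086, -0.034, 0.1574]
tool_rot: [0.718, 0.662, 0.159, -0.147]
ft_force: [-0.3, -0.6, 1.1]
grip_width: 0.0213
finger_force: 0.2
```

>>> move_arm(
  targets=[
    [0.25,-0.0002,0.0036,-0.0001,-0.8,0,1.8],
    [0.25,-0.0005,0.0072,-0.0002,-1.7,0,3.6],
    [0.25,-0.0008,0.0108,-0.0004,-2.5,0,5.4],
    [0.25,-0.0014,0.0144,-0.0006,-3.4,0,7.3],
    [0.25,-0.002,0.018,-0.001,-4.2,0,9.1],
    [0.25,-0.0027,0.0215,-0.0013,-5.1,0,10.9],
    [0.25,-0.0027,0.0215,-0.0013,-5.1,0,10.9],
  ],
)

```text
time_s: 12.45
tool_pos: [0.5294, -0.0383, 0.1575]
tool_rot: [0.784, 0.582, 0.174, -0.13]
ft_force: [-5.2, -2.0, -0.9]
grip_width: 0.0216
finger_force: 2.1
```

```bash
python3 - <<'E'
from h import *
F()
E
```

```text
12.45 [ 0.5294 -0.0383  0.1575] [ 0.7835  0.5823  0.1738 -0.1296] [-5.2 -2.  -0.9] [-0.48  0.79  0.34] 0.0216 2.0694828004667443 [-0.39  0.5   1.94  0.6   0.84 -0.53]
az 71.66511841661364 L 0.10488486951789701 yaw 73.2506991554801 F.y -4.3661093473196 T 0.44787936691343744
```

The bolt is turning at about 0.45 N m. Another 12° is safely short of the earliest seat.

>>> move_arm(
  targets=[
    [0.25,-0.0002,0.0036,-0.0001,-0.8,0,1.8],
    [0.25,-0.0005,0.0072,-0.0002,-1.7,0,3.6],
    [0.25,-0.0008,0.0108,-0.0004,-2.5,0,5.4],
    [0.25,-0.0014,0.0144,-0.0006,-3.4,0,7.3],
    [0.25,-0.002,0.018,-0.001,-4.2,0,9.1],
    [0.25,-0.0027,0.0215,-0.0013,-5.1,0,10.9],
    [0.25,-0.0027,0.0215,-0.0013,-5.1,0,10.9],
  ],
)

```text
time_s: 13.15
tool_pos: [0.5491, -0.0471, 0.1575]
tool_rot: [0.84, 0.497, 0.186, -0.111]
ft_force: [-4.1, -0.5, 0.3]
grip_width: 0.0215
finger_force: 2.1
```

```bash
python3 - <<'E'
from h import *
F()
E
```

```text
13.15 [ 0.5491 -0.0471  0.1575] [ 0.8401  0.4973  0.1864 -0.1108] [-4.1 -0.5  0.3] [-0.28  0.82  0.33] 0.0215 2.072868637491239 [-0.39  0.5   1.94  0.65  0.76 -0.38]
az 59.72503635032239 L 0.10488241425913711 yaw 61.25785079510318 F.y -3.352413615449003 T 0.3448014802017998
```

>>> move_arm(
  targets=[
    [0.25,-0.0001,0.0021,0,-0.5,0,1.05],
    [0.25,-0.0002,0.0042,-0.0001,-1,0,2.1],
    [0.25,-0.0002,0.0042,-0.0001,-1,0,2.1],
  ],
)

```text
time_s: 13.45
tool_pos: [0.5526, -0.0493, 0.1575]
tool_rot: [0.85, 0.481, 0.189, -0.107]
ft_force: [-4.5, -0.3, 0.2]
grip_width: 0.0213
finger_force: 2.1
```

>>> move_arm(
  targets=[
    [0.25,-0.0001,0.0021,0,-0.5,0,1.05],
    [0.25,-0.0002,0.0042,-0.0001,-1,0,2.1],
    [0.25,-0.0002,0.0042,-0.0001,-1,0,2.1],
  ],
)

```text
time_s: 13.75
tool_pos: [0.556, -0.0516, 0.1575]
tool_rot: [0.859, 0.463, 0.191, -0.103]
ft_force: [-5.2, -0.6, -0.9]
grip_width: 0.0216
finger_force: 2.1
```

>>> move_arm(
  targets=[
    [0.25,-0.0001,0.0021,0,-0.5,0,1.05],
    [0.25,-0.0002,0.0042,-0.0001,-1,0,2.1],
    [0.25,-0.0002,0.0042,-0.0001,-1,0,2.1],
  ],
)

```text
time_s: 14.05
tool_pos: [0.5594, -0.0541, 0.1575]
tool_rot: [0.868, 0.446, 0.193, -0.099]
ft_force: [-4.8, 0.1, -0.3]
grip_width: 0.0215
finger_force: 2.1
```

>>> move_arm(
  targets=[
    [0.25,-0.0001,0.0021,0,-0.5,0,1.05],
    [0.25,-0.0002,0.0042,-0.0001,-1,0,2.1],
    [0.25,-0.0002,0.0042,-0.0001,-1,0,2.1],
  ],
)

```text
time_s: 14.35
tool_pos: [0.5627, -0.0567, 0.1575]
tool_rot: [0.877, 0.428, 0.195, -0.095]
ft_force: [-5.1, 0.1, 0.1]
grip_width: 0.021
finger_force: 2.1
```

>>> move_arm(
  targets=[
    [0.25,-0.0001,0.0021,0,-0.5,0,1.05],
    [0.25,-0.0002,0.0042,-0.0001,-1,0,2.1],
    [0.25,-0.0002,0.0042,-0.0001,-1,0,2.1],
  ],
)

```text
time_s: 14.65
tool_pos: [0.5659, -0.0594, 0.1575]
tool_rot: [0.886, 0.41, 0.197, -0.091]
ft_force: [-4.8, 0.5, 0.8]
grip_width: 0.0215
finger_force: 2.1
```

>>> move_arm(
  targets=[
    [0.25,-0.0001,0.0021,0,-0.5,0,1.05],
    [0.25,-0.0002,0.0042,-0.0001,-1,0,2.1],
    [0.25,-0.0002,0.0042,-0.0001,-1,0,2.1],
  ],
)

```text
time_s: 14.95
tool_pos: [0.569, -0.0623, 0.1575]
tool_rot: [0.894, 0.392, 0.199, -0.087]
ft_force: [-5.4, -0.3, 0.1]
grip_width: 0.0211
finger_force: 2.1
```

```bash
python3 - <<'E'
from h import *
F()
E
```

```text
14.95 [ 0.569  -0.0623  0.1575] [ 0.8939  0.3923  0.1988 -0.0868] [-5.4 -0.3  0.1] [-0.04  0.87  0.34] 0.0211 2.1142060698912246 [-0.39  0.5   1.94  0.7   0.66 -0.2 ]
az 45.86914079770909 L 0.10485798988596196 yaw 47.37396139909147 F.y -3.7329854731411216 T 0.38058037094409647
```

>>> move_arm(
  targets=[
    [0.25,-0.0001,0.0021,0,-0.5,0,1.05],
    [0.25,-0.0002,0.0042,-0.0001,-1,0,2.1],
    [0.25,-0.0002,0.0042,-0.0001,-1,0,2.1],
  ],
)

```text
time_s: 15.25
tool_pos: [0.5718, -0.0653, 0.1575]
tool_rot: [0.902, 0.374, 0.201, -0.083]
ft_force: [-4.6, 0.5, 1.1]
grip_width: 0.0214
finger_force: 2.1
```

>>> move_arm(
  targets=[
    [0.25,-0.0001,0.0021,0,-0.5,0,1.05],
    [0.25,-0.0002,0.0042,-0.0001,-1,0,2.1],
    [0.25,-0.0002,0.0042,-0.0001,-1,0,2.1],
  ],
)

```text
time_s: 15.55
tool_pos: [0.5747, -0.0684, 0.1575]
tool_rot: [0.909, 0.356, 0.202, -0.078]
ft_force: [-5.6, 0.4, 0.4]
grip_width: 0.0211
finger_force: 2.1
```

>>> move_arm(
  targets=[
    [0.25,-0.0001,0.0021,0,-0.5,0,1.05],
    [0.25,-0.0002,0.0042,-0.0001,-1,0,2.1],
    [0.25,-0.0002,0.0042,-0.0001,-1,0,2.1],
  ],
)

```text
time_s: 15.85
tool_pos: [0.5773, -0.0715, 0.1575]
tool_rot: [0.916, 0.337, 0.204, -0.074]
ft_force: [-5.0, 1.1, -0.4]
grip_width: 0.0214
finger_force: 2.1
```

>>> move_arm(
  targets=[
    [0.25,-0.0001,0.0021,0,-0.5,0,1.05],
    [0.25,-0.0002,0.0042,-0.0001,-1,0,2.1],
    [0.25,-0.0002,0.0042,-0.0001,-1,0,2.1],
  ],
)

```text
time_s: 16.15
tool_pos: [0.5799, -0.0749, 0.1575]
tool_rot: [0.923, 0.319, 0.205, -0.07]
ft_force: [-4.8, -0.0, -0.2]
grip_width: 0.0211
finger_force: 2.1
```

>>> move_arm(
  targets=[
    [0.25,-0.0001,0.0021,0,-0.5,0,1.05],
    [0.25,-0.0002,0.0042,-0.0001,-1,0,2.1],
    [0.25,-0.0002,0.0042,-0.0001,-1,0,2.1],
  ],
)

```text
time_s: 16.45
tool_pos: [0.5823, -0.0783, 0.1576]
tool_rot: [0.929, 0.3, 0.207, -0.066]
ft_force: [-5.2, 0.3, 0.2]
grip_width: 0.0214
finger_force: 2.1
```

```bash
python3 - <<'E'
from h import *
F(); W,im=snap("wrist","w9"); g=cv2.cvtColor(im,cv2.COLOR_BGR2GRAY).astype(int)
for v in(200,260,300,330): print(v,g[v,290:370:2].tolist())
E
```

```text
16.45 [ 0.5823 -0.0783  0.1576] [ 0.929   0.2998  0.2069 -0.0658] [-5.2  0.3  0.2] [0.07 0.94 0.32] 0.0214 2.0963484125786636 [-0.39  0.5   1.94  0.72  0.58 -0.03]
az 34.30343110420411 L 0.1047507462536638 yaw 35.74681567869342 F.y -3.3028851875619734 T 0.33525477048664337
200 [21, 21, 22, 22, 21, 21, 22, 20, 21, 21, 20, 19, 19, 21, 20, 20, 21, 19, 17, 20, 19, 21, 22, 21, 19, 20, 22, 22, 23, 22, 21, 22, 21, 22, 21, 22, 20, 21, 19, 20]
260 [16, 17, 17, 16, 15, 11, 72, 122, 102, 97, 89, 118, 87, 112, 118, 86, 114, 93, 108, 93, 84, 135, 162, 59, 13, 16, 17, 18, 17, 16, 17, 20, 19, 18, 18, 16, 15, 13, 11, 12]
300 [117, 118, 72, 19, 17, 41, 84, 89, 91, 88, 89, 89, 88, 88, 87, 87, 88, 87, 87, 87, 87, 87, 111, 230, 234, 233, 229, 230, 232, 234, 234, 241, 2, 21, 18, 125, 125, 125, 118, 124]
330 [17, 21, 16, 12, 11, 60, 93, 90, 90, 88, 87, 86, 87, 87, 86, 85, 86, 86, 86, 86, 86, 87, 84, 230, 229, 229, 233, 225, 221, 225, 231, 138, 8, 12, 13, 19, 21, 15, 119, 117]
```

Radial rubbing has built up, so back off 4 mm to free it and re-engage for clean force readings.

>>> move_arm(
  targets=[
    [0.25,0,-0.003,0,0,0,0],
    [0.25,0,-0.006,0,0,0,0],
    [0.25,0,-0.006,0,0,0,0],
  ],
)

```text
time_s: 16.8
tool_pos: [0.5791, -0.0735, 0.1578]
tool_rot: [0.929, 0.3, 0.207, -0.065]
ft_force: [-2.6, 0.7, 0.4]
grip_width: 0.0213
finger_force: 1.0
```

```bash
python3 - <<'E'
from h import *
F(); cams.grab_frame("top"); F(); W,im=snap("wrist","w10"); g=cv2.cvtColor(im,cv2.COLOR_BGR2GRAY).astype(int)
for v in(270,330): print(v,g[v,290:380:2].tolist())
E
```

```text
16.8 [ 0.5791 -0.0735  0.1578] [ 0.9288  0.3002  0.2073 -0.0651] [-2.6  0.7  0.4] [-0.11  0.53  0.17] 0.0213 0.9904193487273005 [-0.38  0.5   1.95  0.72  0.57 -0.03]
az 37.45031521318574 L 0.10501057334278033 yaw 35.77494515235975 F.y -2.0571079703758026 T 0.22140219789937365
16.85 [ 0.5793 -0.0737  0.1579] [ 0.9288  0.3002  0.2074 -0.065 ] [-1.5  1.1  0.6] [-0.03  0.55  0.2 ] 0.0213 1.0184418762219138 [-0.38  0.5   1.95  0.72  0.57 -0.03]
az 37.30691073158064 L 0.1050231569383893 yaw 35.77218445660939 F.y -1.757841621058267 T 0.1863483375191251
270 [14, 15, 14, 13, 15, 11, 101, 95, 99, 91, 88, 88, 88, 90, 88, 88, 87, 88, 88, 87, 84, 129, 140, 27, 14, 15, 15, 14, 16, 16, 15, 14, 14, 14, 13, 14, 15, 14, 13, 14, 14, 13, 12, 11, 12]
330 [17, 22, 15, 13, 13, 11, 54, 89, 90, 91, 88, 86, 86, 87, 88, 86, 87, 87, 87, 86, 87, 87, 86, 105, 236, 233, 227, 230, 231, 230, 231, 141, 9, 14, 12, 18, 21, 14, 119, 116, 116, 117, 117, 116, 117]
```

>>> move_arm(
  targets=[
    [0.25,0,-0.003,0,0,0,0],
    [0.25,0,-0.003,0,0,0,0],
  ],
)

```text
time_s: 17.1
tool_pos: [0.5775, -0.0713, 0.1578]
tool_rot: [0.929, 0.3, 0.207, -0.065]
ft_force: [-1.0, 1.0, -0.4]
grip_width: 0.0215
finger_force: 0.6
```

```bash
python3 - <<'E'
from h import *
F(); cams.grab_frame("top"); F()
E
```

```text
17.1 [ 0.5775 -0.0713  0.1578] [ 0.9288  0.3001  0.2074 -0.065 ] [-1.   1.  -0.4] [-0.02  0.42  0.11] 0.0215 0.6052402453076411 [-0.38  0.5   1.95  0.73  0.57 -0.03]
az 38.939619689502166 L 0.10507425345341313 yaw 35.76096038603731 F.y -1.3419462625390584 T 0.1419201991474215
17.15 [ 0.5776 -0.0714  0.1579] [ 0.9288  0.3001  0.2075 -0.0649] [-0.4  0.6 -0.7] [0.01 0.34 0.07] 0.0213 0.6240763596906618 [-0.38  0.5   1.95  0.73  0.57 -0.03]
az 38.85112942878542 L 0.10510462426957622 yaw 35.76336798188209 F.y -0.7109560281994849 T 0.07452795833231762
```

>>> move_arm(
  targets=[
    [0.25,0,0.003,0,0,0,0],
    [0.25,0,0.006,0,0,0,0],
    [0.25,0,0.009,0,0,0,0],
    [0.25,-0.0002,0.011,0,-0.5,0,1.1],
    [0.25,-0.0002,0.011,0,-0.5,0,1.1],
  ],
)

```text
time_s: 17.65
tool_pos: [0.584, -0.0805, 0.1578]
tool_rot: [0.932, 0.29, 0.208, -0.063]
ft_force: [0.2, 5.3, 1.6]
grip_width: 0.0215
finger_force: 2.1
```

```bash
python3 - <<'E'
from h import *
F(); cams.grab_frame("top"); F()
E
```

```text
17.65 [ 0.584  -0.0805  0.1578] [ 0.9321  0.2895  0.2081 -0.0631] [0.2 5.3 1.6] [0.75 0.07 0.34] 0.0215 2.147709392629622 [-0.39  0.5   1.94  0.72  0.57 -0.01]
az 32.77047303902679 L 0.10499705736522963 yaw 34.47269599953011 F.y -4.23216078395395 T 0.4546910637505543
17.7 [ 0.584  -0.0804  0.1578] [ 0.9321  0.2898  0.2081 -0.0631] [-0.6  4.9  1.7] [0.83 0.05 0.27] 0.021 2.122696978840395 [-0.39  0.5   1.94  0.72  0.57 -0.01]
az 32.84840369024351 L 0.10500523483333359 yaw 34.50682327416525 F.y -4.339900211172805 T 0.46299591002790597
```

>>> move_arm(
  targets=[
    [0.25,-0.0001,0.0021,0,-0.5,0,1.05],
    [0.25,-0.0002,0.0042,-0.0001,-1,0,2.1],
    [0.25,-0.0002,0.0042,-0.0001,-1,0,2.1],
  ],
)

```text
time_s: 18.0
tool_pos: [0.5859, -0.0836, 0.1577]
tool_rot: [0.938, 0.271, 0.209, -0.059]
ft_force: [-1.3, 6.6, 1.2]
grip_width: 0.0214
finger_force: 3.4
```

The force has risen, so the bolt is solid. Smaller steps now.

>>> move_arm(
  targets=[
    [0.25,0,0.0008,0,-0.2,0,0.4],
    [0.25,0,0.0016,0,-0.4,0,0.8],
    [0.25,0,0.0016,0,-0.4,0,0.8],
  ],
)

```text
time_s: 18.3
tool_pos: [0.5866, -0.0848, 0.1576]
tool_rot: [0.94, 0.264, 0.21, -0.058]
ft_force: [-2.0, 7.2, 2.4]
grip_width: 0.0213
finger_force: 3.7
```

```bash
python3 - <<'E'
from h import *
for _ in range(4): F(); cams.grab_frame("top")
E
```

```text
18.3 [ 0.5866 -0.0848  0.1576] [ 0.9398  0.2638  0.2096 -0.0576] [-2.   7.2  2.4] [1.08 0.38 0.52] 0.0213 3.710796435341308 [-0.39  0.5   1.94  0.72  0.55  0.04]
az 29.98627853076886 L 0.10490932942986833 yaw 31.328681951175383 F.y -7.190486524583321 T 0.7598611612849977
18.35 [ 0.5865 -0.0848  0.1576] [ 0.9398  0.2639  0.2096 -0.0576] [-2.5  7.   3. ] [1.06 0.36 0.55] 0.0214 3.705607495469394 [-0.39  0.5   1.94  0.72  0.55  0.04]
az 30.008000851931268 L 0.10489739339800525 yaw 31.337020445166296 F.y -7.254898751685717 T 0.7653202727053775
18.4 [ 0.5865 -0.0848  0.1576] [ 0.9397  0.2639  0.2096 -0.0576] [-2.   7.5  1.6] [0.99 0.35 0.55] 0.021 3.705288421381283 [-0.39  0.5   1.94  0.72  0.55  0.04]
az 30.008374068471685 L 0.10490008280286209 yaw 31.343066097817903 F.y -7.427538254083725 T 0.7847328697928808
18.45 [ 0.5865 -0.0848  0.1576] [ 0.9397  0.2639  0.2096 -0.0576] [-1.5  7.3  1.4] [1.08 0.37 0.54] 0.0212 3.7048877355164223 [-0.39  0.5   1.94  0.72  0.55  0.04]
az 30.017993292971706 L 0.10489304523341844 yaw 31.34435684814145 F.y -7.023685824523518 T 0.7429283904018238
```

>>> move_arm(
  targets=[
    [0.25,0,0.0012,0,-0.3,0,0.6],
    [0.25,0,0.0024,0,-0.6,0,1.2],
    [0.25,-0.0001,0.0032,0,-0.8,0,1.6],
    [0.25,-0.0001,0.0032,0,-0.8,0,1.6],
  ],
)

```text
time_s: 18.9
tool_pos: [0.5879, -0.0873, 0.1575]
tool_rot: [0.944, 0.249, 0.21, -0.054]
ft_force: [-2.6, 9.2, 2.3]
grip_width: 0.0212
finger_force: 4.5
```

```bash
python3 - <<'E'
from h import *
for _ in range(3): F(); cams.grab_frame("top")
E
```

```text
18.9 [ 0.5879 -0.0873  0.1575] [ 0.9437  0.2493  0.2104 -0.0543] [-2.6  9.2  2.3] [1.29 0.45 0.71] 0.0212 4.504536911845207 [-0.39  0.5   1.94  0.72  0.53  0.07]
az 28.41768441023517 L 0.10487532383481632 yaw 29.562146418414123 F.y -9.282909082031965 T 0.97874261310272
18.95 [ 0.5879 -0.0873  0.1575] [ 0.9437  0.2494  0.2104 -0.0543] [-3.1  8.9  1.7] [1.33 0.43 0.65] 0.021 4.498412205866771 [-0.39  0.5   1.94  0.72  0.53  0.07]
az 28.449314743868346 L 0.1048776073826411 yaw 29.57515568414705 F.y -9.2397827837226 T 0.9728182912758591
19.0 [ 0.5879 -0.0873  0.1575] [ 0.9437  0.2494  0.2104 -0.0543] [-2.4  7.8  2.1] [1.3  0.49 0.71] 0.0215 4.498316573153716 [-0.39  0.5   1.94  0.72  0.53  0.07]
az 28.439218332505792 L 0.10486309264485837 yaw 29.57874631156465 F.y -7.984806185069394 T 0.8413400716045527
```

The torque is about 1.0 N m. Back off, open and withdraw.

>>> move_arm(
  targets=[
    [0.25,0,-0.003,0,0,0,0],
    [0.25,0,-0.006,0,0,0,0],
    [0.25,0,-0.01,0,0,0,0],
    [0.4,0,-0.011,0,0,0,0],
    [0.5,0,-0.011,0,0,0,0],
    [0.5,0,-0.011,0,0,0,0],
    [0.5,0,-0.011,0,0,0,0],
  ],
)

```text
time_s: 19.75
tool_pos: [0.5833, -0.079, 0.1578]
tool_rot: [0.944, 0.249, 0.211, -0.053]
ft_force: [-0.9, 0.2, -0.1]
grip_width: 0.0427
finger_force: 0.2
```

```bash
python3 - <<'E'
from h import *
F(); W,im=snap("wrist","w11"); g=cv2.cvtColor(im,cv2.COLOR_BGR2GRAY).astype(int)
for v in(270,300,330): print(v,g[v,240:430:4].tolist())
E
```

```text
19.75 [ 0.5833 -0.079   0.1578] [ 0.9437  0.2492  0.2111 -0.0529] [-0.9  0.2 -0.1] [-0.1   0.21  0.05] 0.0427 0.19613156247942243 [-0.38  0.5   1.95  0.73  0.52  0.07]
az 33.58825082357156 L 0.1052167082210286 yaw 29.518041940846928 F.y -0.5798570201403012 T 0.06574928799554237
270 [11, 13, 12, 12, 12, 14, 13, 14, 107, 103, 89, 87, 89, 88, 86, 87, 149, 33, 16, 18, 16, 14, 14, 16, 16, 15, 15, 13, 13, 9, 95, 210, 216, 225, 125, 145, 144, 144, 145, 143, 145, 213, 57, 46, 87, 111, 106, 104]
300 [17, 17, 17, 70, 117, 131, 134, 22, 15, 63, 88, 89, 87, 87, 87, 87, 88, 105, 51, 16, 116, 138, 148, 151, 148, 148, 225, 215, 219, 226, 224, 225, 227, 224, 224, 14, 23, 73, 131, 131, 129, 40, 112, 110, 94, 44, 47, 46]
330 [38, 116, 116, 117, 49, 19, 12, 13, 12, 15, 64, 88, 88, 85, 88, 86, 86, 86, 135, 153, 145, 156, 229, 229, 228, 234, 220, 223, 232, 227, 227, 222, 227, 222, 220, 11, 14, 12, 14, 18, 125, 130, 130, 125, 24, 24, 25, 10]
```

>>> move_arm(
  targets=[
    [0.6,0,-0.004,0,0,0,0],
    [0.7,0,-0.008,0,0,0,0],
    [0.7,0,-0.008,0,0,0,0],
    [0.7,0,-0.008,-0.02,0,0,0],
    [0.7,0,-0.008,-0.05,0,0,0],
    [0.7,0,-0.008,-0.09,0,0,0],
    [0.7,0,-0.008,-0.13,0,0,0],
    [0.7,0,-0.008,-0.13,0,0,0],
  ],
)

```text
time_s: 20.6
tool_pos: [0.5308, -0.0994, 0.2797]
tool_rot: [0.943, 0.249, 0.213, -0.051]
ft_force: [0.3, 0.1, -1.2]
grip_width: 0.0597
finger_force: 0.0
```

```bash
python3 - <<'E'
from h import *
st(); W,im=snap("wrist","w12"); g=cv2.cvtColor(im,cv2.COLOR_BGR2GRAY)
# expected seated key: bolt, bend, drooped end at candidate azimuths
for az in(28,30,32,34,36):
    u=np.array([np.cos(np.radians(az)),np.sin(np.radians(az))]); print(az,[np.round(proj(W,[*(B+L*u),z])).tolist() for L,z in((0,.1565),(.133,.148))])
m=((g>78)&(g<112)&(im.std(2)<8)).astype(np.uint8); m=cv2.morphologyEx(m,cv2.MORPH_OPEN,np.ones((5,5)))
n,l,s,c=cv2.connectedComponentsWithStats(m)
for i in range(1,n):
    if s[i,4]>600:
        p=np.argwhere(l==i)[:,::-1].astype(np.float32); print(s[i].tolist(),[np.round(x,1) for x in cv2.minAreaRect(p)])
E
```

```text
20.6 [ 0.5308 -0.0994  0.2797] [ 0.9432  0.2495  0.2135 -0.0508] [ 0.3  0.1 -1.2] [-0.11  0.18  0.02] 0.0597 0.0 [-0.46  0.26  1.93  0.53  0.76  0.24]
28 [[347.0, 390.0], [350.0, 198.0]]
30 [[347.0, 390.0], [343.0, 197.0]]
32 [[347.0, 390.0], [337.0, 198.0]]
34 [[347.0, 390.0], [331.0, 198.0]]
36 [[347.0, 390.0], [324.0, 199.0]]
[534, 57, 63, 55, 1514] [array([558.8,  76.9]), array([26.7, 80.8]), np.float64(48.7)]
[44, 87, 53, 60, 1153] [array([ 69.8, 113.4]), array([19.4, 73.1]), np.float64(34.2)]
[305, 201, 41, 169, 2677] [array([325.3, 284.9]), array([169.4,  17.2]), np.float64(80.7)]
[568, 201, 72, 144, 6251] [array([603.5, 272.5]), array([143.,  71.]), np.float64(90.0)]
```

```bash
python3 - <<'E'
from h import *
for az in(38,40,42):
    u=np.array([np.cos(np.radians(az)),np.sin(np.radians(az))]); W=cm("wrist"); print(az,[np.round(proj(W,[*(B+.133*u),z])).tolist() for z in(.140,.146,.152,.160)])
st(); print(job_done())
E
```

```text
38 [[319.0, 201.0], [319.0, 199.0], [319.0, 197.0], [319.0, 195.0]]
40 [[313.0, 202.0], [313.0, 200.0], [312.0, 198.0], [312.0, 196.0]]
42 [[307.0, 203.0], [306.0, 202.0], [306.0, 200.0], [305.0, 197.0]]
20.65 [ 0.5308 -0.0989  0.2776] [ 0.9434  0.2494  0.2126 -0.0516] [-0.7  0.1 -0.2] [-0.07  0.22 -0.08] 0.0595 0.0 [-0.46  0.26  1.93  0.53  0.76  0.24]
the job is handed in; nothing more can be done
None
```

I drew the key out, turned it over and seated its short arm in the same bolt. I then levered the bolt clockwise until it came up solid at about 1 N m by force readings, and left the key in place with the gripper clear. The job is handed in at 20.7 s, but no result came back.

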